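# Tap the brioche to the middle of its display stand

### The arm

A 6-joint arm with a two-finger parallel gripper is mounted at the origin on the work surface. World frame = base frame: x ahead of the robot, y to its left, z up, the work surface at z = 0. Lengths are in m, angles in degrees, forces in N, time in s.
With the tool pointing down it reaches from about 0.375 to 0.9 m from the base axis. Payload 3.1 kg.
Tool frame: the origin (TCP) lies on the mounting face of the last link; the fingertips stand 173 mm ahead of it and the grasp point (between the pads) lies 155 mm ahead of it; z points along the fingers, y is the direction in which the jaws open and shut (so a half turn about z gives the same grasp; the last joint's range is limited). The gripper opens to 85 mm and grips with 20 to 120 N. Pads are 22 mm wide; open, the fingers measure 114 mm over their backs; the gripper's body (76 mm by 85 mm) begins 54 mm behind the grasp point. The pads swing forward as they close: fully open they stand 13 mm farther back than shut.
Start: joints at [64.372, 30.224, 82.088, -0, 67.689, -10.227], TCP at [0.166, 0.603, 0.405] pointing down, gripper open.
Joint ranges: [-176.69, 176.69], [-43.24, 126.21], [12.49, 139.97], [-82, 262], [0, 151.66], [-163.58, 163.58]. Speed limits (degrees/s): [159.86, 159.86, 180, 180, 180, 180].

### API

Orientations are given as a 3x3 rotation matrix whose columns are the frame's x, y, z axes.
In Python, from workcell import readout, optics, workorder gives the robot as it stands.
- The arm moves only by the tool servo_tool, never from a script. Its argument "commands" is a list of rows, each an object of numbers: "x", "y", "z": the shift along the tool's x, y, z in mm; "ax", "ay", "az": the turn, a rotation vector about the tool's x, y, z in rad. A call has 1 to 20 rows; each row is the pose to reach, as a shift and turn from the pose commanded when the call began, along the tool's axes at that moment; what a row does not reach only later rows make up. A row lasts 1/8 s, in which the tool goes at most 62.5 mm and 10.7 degrees, less where a joint would pass 70% of its speed; a pose out of reach is approached as far as the arm can. A call with a gripper value outside its range is refused whole. "jaw" is the finger opening in mm, from 0 to 85.4, set as the call begins (left out, the last holds). The fingers move at their own pace and stop on an object; the grip force is fixed at half the most. Time passes only in rows, so rows that repeat a pose let the fingers close. It gives the time, the measured TCP pose, the force and the opening at its end, in the units of the state.
- readout.state(): the state, without advancing time (a new reading comes with each control period).
- optics.snapshot(name): name is "side" or "top" or "wrist"; returns a dict with "frame" (400x640x3 uint8, red, green, blue), "fx", "fy", "cx", "cy" (pixels), "dist" ([k1, k2, p1, p2, k3] as OpenCV has them; the pictures are not rectified), "R" (3x3) and "t" (3): a world point X has camera coordinates R X + t; the wrist camera has in their place "mount" (4x4, takes a point from camera to tool coordinates, whose origin is the TCP and whose axes are the flange's). Camera axes: x right, y down, z forward; pixel columns grow to the right and rows downward; lengths in m; the calibration is good to about 2 mm. A picture is of the moment at which its call begins: read the wrist's pose just before it. There is no depth.
- workorder.sign_off(): hands the job in, once; it reports no verdict.
The state is a dict: "time": time; "qpos": joint angles; "joint_vel": joint speeds; "effort": joint torques, N m; "ee_pos": TCP position; "eef_rot": TCP orientation; "force": force on the tool from outside, world axes, zero at the start; "wrist_torque": the same for the moment, N m; "width": finger opening in m.
Only numpy, scipy, OpenCV 4.12 (cv2) and the standard library are available. Lean on these libraries where they do the work, as an engineer would, in place of code of your own. Each camera call takes 0.05 s, during which the arm holds its last target. There are 200 camera calls.

### The job

The brioche was set down off to one side of the taller cake stand. With light taps from the outside of the fingers, push it along the plate until it stands upright in the middle of the plate, to within about half a centimetre, then draw back. Do not pinch or lift it or knock it over, do not shift the stand, and leave everything else where it is.

Things in the scene. Friction and masses are not known exactly. Their poses are not given: they have to be found in the camera images.
- brioche: Brown brioche, loose, 50-100 g, round, 61 mm high: flat foot 42 mm across, widest (74 mm) at 24-28 mm up, doming in to 28 mm at 43 mm, round head 32 mm across at 41-61 mm. Slides if pushed gently at its widest part, may tip if pushed on the head. Starts 20-30 mm off the middle of the tall stand in any direction. Origin: centre of its underside, z up its axis; yaw means nothing.
- tall_stand: The taller white ceramic cake stand, loose, 1.1 kg, 90 mm high: flat round plate 120 mm across and 10 mm thick with no rim, on a slender stem with a round foot 96 mm across. Origin: centre of its underside on the bench, z up; yaw has no meaning.
- tall_stand_top (a point): Centre of the upper face of the tall stand's plate, 90 mm above the bench: where the centre of the brioche's foot belongs.
- low_stand: The lower white ceramic cake stand, loose, 60 mm high with a plate 140 mm across; stands on the other side of the bench, about 0.3 m from the tall one; leave alone. Origin: centre of its underside.
- muffin: Muffin in a paper case, loose, 76 mm across and 62 mm high, already in the middle of the low stand; leave alone. Origin: centre of its underside.
- ramekin: White ceramic ramekin, loose, 68 mm across, 42 mm high, standing beyond and between the stands; leave alone. Origin: centre of its underside.
- cutter: Steel pastry ring, loose, 56 mm across, 30 mm high, standing nearer the robot, between the stands; leave alone. Origin: centre of its underside.
- brush: Pastry brush with wooden handle, loose, lying flat on the left of the bench (+y), under 35 mm high; leave alone. Origin: on its underside.
- jar: Closed glass jar, loose, 96 mm across, 150 mm high, on the right of the bench (-y); leave alone. Origin: centre of its underside.
- shaker: Closed metal shaker jar, loose, 66 mm across, 110 mm high, on the left of the bench (+y); leave alone. Origin: centre of its underside.
Not all that is in view belongs to the job. Leave any red look-alike of the brioche alone. What is shaped like the tall_stand but blue is not meant.

How it is judged (in metres and radians):
At the end, for the whole second after the job is handed in: The brioche stands upright (within 0.08 rad) and at rest on the tall stand's plate, the centre of its foot within 7 mm of the plate's centre, untouched by the robot; the stand is upright and within 15 mm of where it was (horizontal distance between brioche and tall_stand_top below 0.007 m and z of brioche in the frame of tall_stand_top between -0.004 and 0.004 m and angle between brioche's own z axis and vertical below 0.08 rad and linear speed of brioche below 0.01 m/s and distance of tall_stand from where it was at the start of the episode below 0.015 m and angle between tall_stand's own z axis and vertical below 0.05 rad).
It fails at once if the brioche is pinched or hit hard (more than 10 N from the fingers) (contact force between the fingers and brioche above 10 N).
It fails at once if the brioche is tipped by more than 0.4 rad or falls off the plate (angle between brioche's own z axis and vertical above 0.4 rad or z of brioche in the frame of tall_stand_top below -0.012 m).
It fails at once if the brioche is lifted more than 15 mm off the plate (z of brioche in the frame of tall_stand_top above 0.015 m).
It fails at once if the tall stand is shifted by more than 15 mm (distance of tall_stand from where it was at the start of the episode above 0.015 m).
It fails at once if another thing is disturbed (moved more than 15 mm) (distance of any of low_stand, muffin, ramekin, cutter, brush, jar, shaker from where it was at the start of the episode above 0.015 m).
It also fails if it takes over 48 s, if anything falls off the work surface, if the arm or the gripper's body presses on something with over 40 N, if the wrist force passes 120 N, or if a joint passes its speed limit or range.

## Working session

There is one attempt and no reset: what is moved stays moved. The work goes in short steps, Python scripts to look and compute and a tool call to move; the robot and the scene stay as the last step left them, time stands still between calls to the robot, and variables do not carry over. Pictures are saved under pics/ and viewed, about 8 in all and at most 12, crops included, and the job is handed in when it is done.

Besides the shell and the picture viewer there is one more tool, called after "Request:" in YAML: its name, and indented under it one key for each argument. servo_tool: Moves the arm, as the interface text tells. Its arguments: {"type":"object","properties":{"commands":{"type":"array"},"jaw":{"type":"number"}},"required":["commands"]}

```bash
mkdir -p pics
python3 - <<'E'
from workcell import readout, optics
import cv2,numpy as np
s=readout.state();print({k:np.round(v,3).tolist() for k,v in s.items()})
for n in("top","side"):
    d=optics.snapshot(n);cv2.imwrite(f"pics/{n}0.png",d["frame"][:,:,::-1])
    np.savez(f"pics/{n}0.npz",**d)
    print(n,{k:np.round(v,4).tolist() for k,v in d.items() if k!="frame"})
E
```

```text
{'time': 0.0, 'qpos': [64.371, 30.28, 82.155, 0.0, 67.69, -10.227], 'joint_vel': [-0.003, -0.038, -0.128, -0.004, 0.115, 0.013], 'effort': [0.001, -44.235, -17.803, -0.0, 0.008, 0.0], 'ee_pos': [0.166, 0.602, 0.404], 'eef_rot': [[-0.964, 0.266, -0.001], [0.266, 0.964, -0.002], [0.0, -0.002, -1.0]], 'force': [-0.322, -0.155, 0.045], 'wrist_torque': [0.059, 0.012, 0.009], 'width': 0.085}
top {'fx': 426.7137, 'fy': 426.7137, 'cx': 318.6419, 'cy': 203.9228, 'dist': [0.0137, 0.0, 0.0, 0.0, 0.0], 'R': [[0.0117, -0.9999, 0.0034], [-0.9768, -0.0121, -0.214], [0.214, -0.0008, -0.9768]], 't': [-0.0383, 0.4909, 1.1698]}
side {'fx': 430.7294, 'fy': 430.7294, 'cx': 322.4033, 'cy': 199.6914, 'dist': [-0.0252, 0.0, 0.0, 0.0, 0.0], 'R': [[0.9995, -0.0329, 0.0043], [-0.0214, -0.7393, -0.6731], [0.0253, 0.6726, -0.7396]], 't': [-0.482, 0.0403, 1.253]}
```

View pics/top0.png

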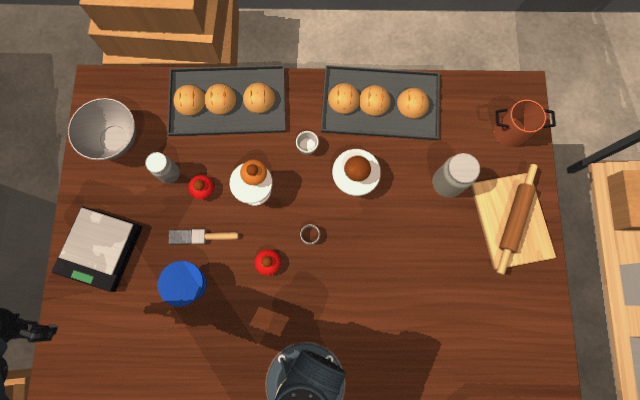

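View pics/side0.png

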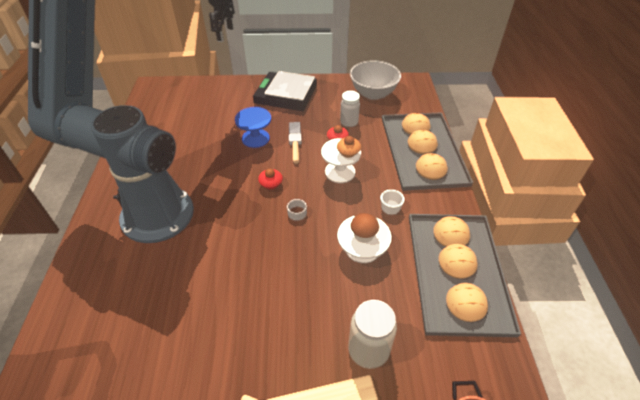

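```bash
cat > h.py <<'E'
import numpy as np,cv2
from scipy.optimize import least_squares
def cam(d): # R,t
    return d["R"],d["t"]
def rays(d,px,pose=None):
    K=np.array([[d["fx"],0,d["cx"]],[0,d["fy"],d["cy"]],[0,0,1]],float)
    n=cv2.undistortPoints(np.array(px,float).reshape(-1,1,2),K,np.array(d["dist"],float)).reshape(-1,2)
    v=np.c_[n,np.ones(len(n))]
    if pose is None: R,t=cam(d); R=np.array(R);C=-R.T@np.array(t); return C,v@R
    M=np.array(d["mount"]);p,Rt=pose; return Rt@M[:3,3]+p, v@(Rt@M[:3,:3]).T
def onplane(d,px,z,pose=None):
    C,v=rays(d,px,pose); return (C+v*((z-C[2])/v[:,2])[:,None])[:,:2]
def circ(P,r):
    f=lambda c:np.hypot(*(P-c).T)-r
    s=least_squares(f,P.mean(0),loss="soft_l1",f_scale=.0015); return s.x,np.std(f(s.x)),np.median(np.abs(f(s.x)))
E
python3 - <<'E'
import cv2,numpy as np
from h import *
out=[]
for n,(x0,y0,x1,y1) in (("top",(205,140,300,215)),("side",(305,120,400,195))):
    d=dict(np.load(f"pics/{n}0.npz")); print(n,"C",-d["R"].T@d["t"])
    f=d["frame"]; out.append(cv2.resize(f[y0:y1,x0:x1],None,fx=8,fy=8,interpolation=cv2.INTER_NEAREST)[:, :, ::-1])
    hsv=cv2.cvtColor(f,cv2.COLOR_RGB2HSV)
    if n=="top": print(hsv[150:205:5,254].tolist())
    else: print(hsv[130:180:4,348].tolist())
cv2.imwrite("pics/c0.png",cv2.resize(np.hstack(out),(800,316)))
E
```

```text
top C [ 0.2296436  -0.03146035  1.24783474]
[[11, 183, 103], [9, 167, 98], [13, 204, 169], [11, 196, 104], [11, 200, 129], [13, 193, 131], [13, 197, 218], [16, 67, 191], [36, 15, 243], [38, 16, 243], [34, 15, 242]]
side C [ 0.45083    -0.82882382  0.95589065]
[[10, 114, 114], [4, 161, 170], [11, 158, 212], [10, 145, 141], [12, 155, 209], [13, 155, 235], [11, 152, 173], [14, 57, 187], [17, 33, 239], [22, 15, 255], [15, 48, 212], [15, 47, 216], [16, 49, 218]]
```

View pics/c0.png

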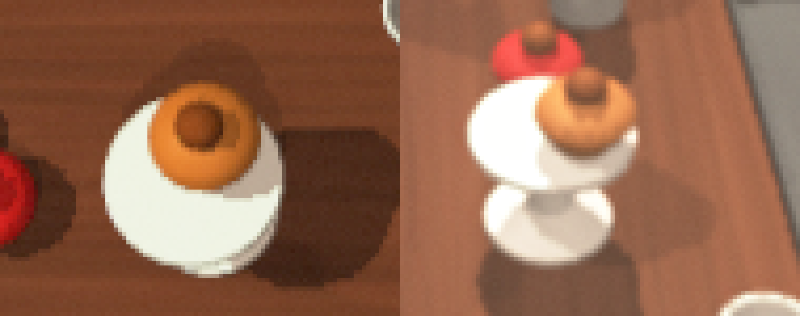

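```bash
cat >> h.py <<'E'
def edge(m):
    c=max(cv2.findContours(m.astype(np.uint8),0,cv2.CHAIN_APPROX_NONE)[0],key=cv2.contourArea); return c[:,0].astype(float)
def measure(d,box,zb=.116,dbg=None):
    x0,y0,x1,y1=box; S=6
    f=cv2.resize(d["frame"][y0:y1,x0:x1],None,fx=S,fy=S,interpolation=cv2.INTER_CUBIC)
    h=cv2.cvtColor(f,cv2.COLOR_RGB2HSV).astype(int); H,s,v=h[...,0],h[...,1],h[...,2]
    b=(H>=7)&(H<=22)&(s>90)&(v>140); b=cv2.morphologyEx(b.astype(np.uint8),cv2.MORPH_OPEN,np.ones((9,9)))
    w=(s<90)&(v>130)
    un=lambda e:(e+.5)/S-.5+[x0,y0]
    eb=edge(b); ew=edge(cv2.morphologyEx(w.astype(np.uint8),cv2.MORPH_OPEN,np.ones((9,9))))
    dist=cv2.distanceTransform(1-b,cv2.DIST_L2,5)
    ew=ew[[dist[int(p[1]),int(p[0])]>3*S for p in ew]]
    out={"plate":circ(onplane(d,un(ew),.09),.06),"brio":circ(onplane(d,un(eb),zb),.037)}
    if dbg:
        g=f[:,:,::-1].copy()
        for p in eb: cv2.circle(g,(int(p[0]),int(p[1])),1,(255,0,0),-1)
        for p in ew: cv2.circle(g,(int(p[0]),int(p[1])),1,(0,0,255),-1)
        cv2.imwrite(dbg,g)
    return out
BOX={"top":(205,140,300,215),"side":(315,127,370,195)}
E
python3 - <<'E'
from h import *
for n in BOX:
    d=dict(np.load(f"pics/{n}0.npz")); r=measure(d,BOX[n],dbg=f"pics/m_{n}.png")
    for k,v in r.items(): print(n,k,np.round(v[0]*1000,1),v[1:])
a,b=[cv2.imread(f"pics/m_{n}.png") for n in BOX]
H=450;g=np.zeros((H,a.shape[1]+b.shape[1],3),np.uint8);g[:a.shape[0],:a.shape[1]]=a;g[:b.shape[0],a.shape[1]:]=b[:H]
cv2.imwrite("pics/m0.png",cv2.resize(g,(800,400)))
# colours: hues etc
d=dict(np.load("pics/top0.npz"))
for nm,px in dict(shaker=(162,166),lowplate=(356,172),ramekin=(307,143),cutter=(310,234),redA=(201,187),redB=(267,262)).items(): print(nm,np.round(onplane(d,[px],.05)[0],3))
E
```

```text
top plate [540.8 159.3] (np.float64(0.0025142425035282858), np.float64(0.001526458173110562))
top brio [565.5 152. ] (np.float64(0.0010931845524713277), np.float64(0.0017896246703095232))
side plate [532.5  83.2] (np.float64(0.03085342167813307), np.float64(0.0022191400576532655))
side brio [590.2  97.6] (np.float64(0.0410888289038999), np.float64(0.04773043462602691))
shaker [0.6   0.426]
lowplate [ 0.589 -0.14 ]
ramekin [0.677 0.004]
cutter [ 0.405 -0.009]
redA [0.538 0.308]
redB [0.325 0.11 ]
```

View pics/m0.png

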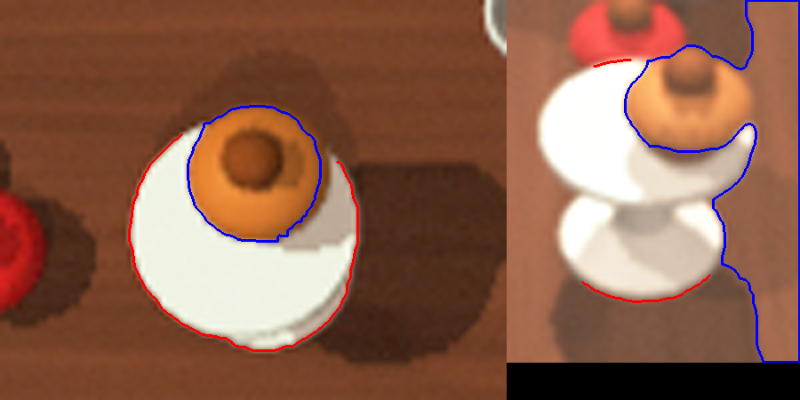

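The brioche sits about 26 mm off the middle, towards +x and slightly -y. In the top crop the plate is centred near px (251,184) and the brioche near (254,171). Its contour fit is good. The side mask leaked, so I won't use that fit. The tool's x axis already points almost along the push direction, so I'll shut the fingers and go to the far side at height.

Request:
servo_tool:
  commands:
    - {"x": -18,"y": -10}
    - {"x": -55,"y": -32}
    - {"x": -100,"y": -58}
    - {"x": -145,"y": -84}
    - {"x": -190,"y": -110}
    - {"x": -235,"y": -136}
    - {"x": -280,"y": -162}
    - {"x": -325,"y": -188}
    - {"x": -370,"y": -214}
    - {"x": -415,"y": -240}
    - {"x": -460,"y": -266}
    - {"x": -500,"y": -290}
    - {"x": -535,"y": -310}
    - {"x": -560,"y": -324}
    - {"x": -573,"y": -332}
    - {"x": -573,"y": -332}
    - {"x": -573,"y": -332}
    - {"x": -573,"y": -332}
  jaw: 0

```text
schema error: expected keys x, y, z, ax, ay, az
```

```bash
cat >> h.py <<'E'
def look(name,tag):
    from workcell import readout, optics
    s=readout.state(); d=optics.snapshot(name); f=d["frame"][:,:,::-1].copy()
    cv2.imwrite(f"pics/{tag}.png",f); np.savez(f"pics/{tag}.npz",p=s["ee_pos"],Rt=s["eef_rot"],**d); return s,d
E
python3 - <<'E'
from h import *
s,d=look("wrist","w1"); print(s["time"],s["ee_pos"],np.round(s["eef_rot"],4).tolist(),s["force"],s["width"],np.round(d["mount"],3).tolist(),d["fx"])
s,d=look("top","t1")
a=cv2.imread("pics/w1.png");b=cv2.imread("pics/t1.png")[100:260,180:340]
cv2.imwrite("pics/v1.png",cv2.resize(np.hstack([a,cv2.resize(b,(400,400),interpolation=cv2.INTER_NEAREST)]),(800,308)))
E
```

```text
0.1 [0.1658368  0.60226634 0.40384554] [[-0.9641, 0.2656, -0.0008], [0.2656, 0.9641, -0.0018], [0.0003, -0.0019, -1.0]] [ 0.240298   -0.26656504  0.65538534] 0.08548666549792237 [[-0.001, -0.958, -0.287, 0.073], [1.0, -0.001, -0.0, 0.002], [0.0, -0.287, 0.958, 0.032], [0.0, 0.0, 0.0, 1.0]] 359.2214017899223
```

View pics/v1.png

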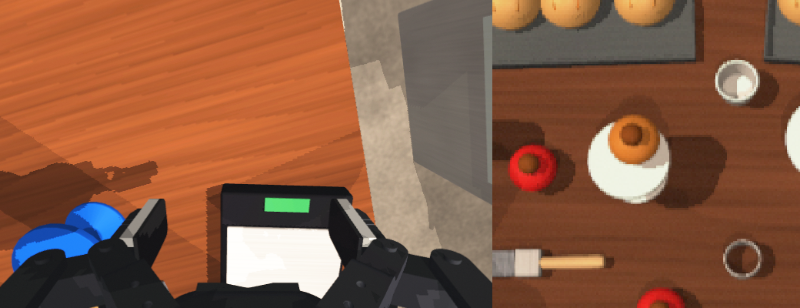

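The call was refused because every row needs all six keys, so the arm hasn't moved. The wrist camera sits on the tool's +x side, so it will see the brioche while pushing. I'll resend the move.

Request:
servo_tool:
  commands:
    - {"x": -18,"y": -10,"z": 0,"ax": 0,"ay": 0,"az": 0}
    - {"x": -55,"y": -32,"z": 0,"ax": 0,"ay": 0,"az": 0}
    - {"x": -100,"y": -58,"z": 0,"ax": 0,"ay": 0,"az": 0}
    - {"x": -145,"y": -84,"z": 0,"ax": 0,"ay": 0,"az": 0}
    - {"x": -190,"y": -110,"z": 0,"ax": 0,"ay": 0,"az": 0}
    - {"x": -235,"y": -136,"z": 0,"ax": 0,"ay": 0,"az": 0}
    - {"x": -280,"y": -162,"z": 0,"ax": 0,"ay": 0,"az": 0}
    - {"x": -325,"y": -188,"z": 0,"ax": 0,"ay": 0,"az": 0}
    - {"x": -370,"y": -214,"z": 0,"ax": 0,"ay": 0,"az": 0}
    - {"x": -415,"y": -240,"z": 0,"ax": 0,"ay": 0,"az": 0}
    - {"x": -460,"y": -266,"z": 0,"ax": 0,"ay": 0,"az": 0}
    - {"x": -500,"y": -290,"z": 0,"ax": 0,"ay": 0,"az": 0}
    - {"x": -535,"y": -310,"z": 0,"ax": 0,"ay": 0,"az": 0}
    - {"x": -560,"y": -324,"z": 0,"ax": 0,"ay": 0,"az": 0}
    - {"x": -573,"y": -332,"z": 0,"ax": 0,"ay": 0,"az": 0}
    - {"x": -573,"y": -332,"z": 0,"ax": 0,"ay": 0,"az": 0}
    - {"x": -573,"y": -332,"z": 0,"ax": 0,"ay": 0,"az": 0}
    - {"x": -573,"y": -332,"z": 0,"ax": 0,"ay": 0,"az": 0}
  jaw: 0

```text
time: 2.45
ee_pos: [0.6294, 0.1313, 0.4048]
eef_rot: [[-0.964, 0.264, -0.001], [0.264, 0.964, 0.0], [0.001, 0.0, -1.0]]
force: [0.9, 0.2, 0.7]
width: -0.0002
```

Run:
```python
from h import *
s,d=look("wrist","w2"); print(s["time"],s["ee_pos"],np.round(s["eef_rot"],4).tolist(),s["force"],s["width"],d["dist"])
s,d=look("top","t2")
a=cv2.imread("pics/w2.png");b=cv2.imread("pics/t2.png")[100:260,180:340]
cv2.imwrite("pics/v2.png",cv2.resize(np.hstack([a,cv2.resize(b,(400,400),interpolation=cv2.INTER_NEAREST)]),(800,308)))
```

```text
2.45 [0.62937022 0.13131566 0.40482992] [[-0.9645, 0.2641, -0.0006], [0.2641, 0.9645, 0.0002], [0.0006, 0.0, -1.0]] [0.8522153  0.165091   0.72115225] -0.00021741382103540293 [-0.0039178  0.         0.         0.         0.       ]
```

View pics/v2.png

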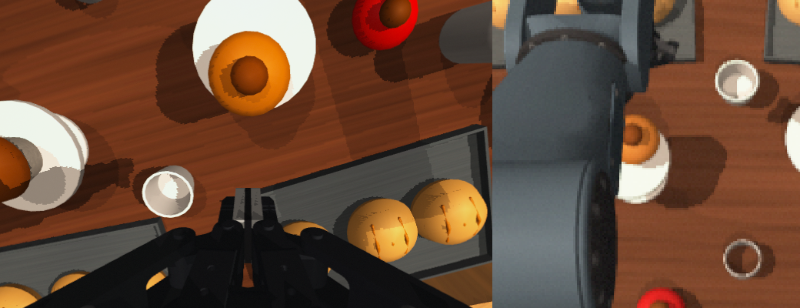

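The wrist view shows the white plate (full-frame px about (330,60)) with the brioche overlapping its edge nearest the fingers (about (323,95)). The shut fingertips are at about (320,250). I'll measure both in this finer view.

```bash
cat >> h.py <<'E'
def wmeas(tag,dbg=None,S=3):
    z=np.load(f"pics/{tag}.npz"); pose=(z["p"],z["Rt"]); d=z
    f=cv2.resize(d["frame"],None,fx=S,fy=S,interpolation=cv2.INTER_CUBIC)
    h=cv2.cvtColor(f,cv2.COLOR_RGB2HSV).astype(int); H,s,v=h[...,0],h[...,1],h[...,2]
    k=np.ones((7,7))
    M=np.array(d["mount"]);Rc=pose[1]@M[:3,:3];Cc=pose[1]@M[:3,3]+pose[0]
    q=Rc.T@(np.array([.553,.156,.1])-Cc); u0=np.array([d["fx"]*q[0]/q[2]+d["cx"],d["fy"]*q[1]/q[2]+d["cy"]])
    roi=np.zeros(f.shape[:2],np.uint8); cv2.circle(roi,tuple(int(a) for a in u0*S),int(.085*d["fx"]/q[2]*S),1,-1)
    b=cv2.morphologyEx((roi*((H>=8)&(H<=22)&(s>150)&(v>150))).astype(np.uint8),cv2.MORPH_OPEN,k)
    w=cv2.morphologyEx((roi*((s<90)&(v>120))).astype(np.uint8),cv2.MORPH_OPEN,k)
    un=lambda e:(e+.5)/S-.5
    eb,ew=edge(b),edge(w); hull=cv2.convexHull(eb.astype(np.float32))
    hb=np.zeros_like(b); cv2.fillPoly(hb,[hull.astype(int)],1); dist=cv2.distanceTransform(1-hb,cv2.DIST_L2,5)
    m=f.shape
    ok=lambda e:(e[:,0]>4)&(e[:,1]>4)&(e[:,0]<m[1]-5)&(e[:,1]<m[0]-5)
    eb=edge(hb)
    eb=eb[ok(eb)]; ew=ew[ok(ew)]; ew=ew[[dist[int(p[1]),int(p[0])]>3*S for p in ew]]
    P=onplane(d,un(ew),.09,pose);B=onplane(d,un(eb),.116,pose)
    for _ in range(3):
        c,sd,md=circ(P,.06); r=np.hypot(*(P-c).T)-.06; P=P[np.abs(r)<max(.0015,2*md)]
    cb,sb,mb=circ(B,.037)
    print("plate",np.round(c*1e3,1),round(sd*1e3,2),len(P),"brio",np.round(cb*1e3,1),round(sb*1e3,2),"off",np.round((cb-c)*1e3,1),"TCP",np.round(pose[0]*1e3,1))
    dw=c-cb; print("needed push in tool x,y mm:",np.round(pose[1].T[:2,:2]@dw*1e3,1),"brio rel TCP in tool:",np.round(pose[1].T[:2,:2]@(cb-pose[0][:2])*1e3,1))
    if dbg:
        g=f[:,:,::-1].copy()
        for p in eb: cv2.circle(g,(int(p[0]),int(p[1])),2,(255,0,0),-1)
        for p in ew: cv2.circle(g,(int(p[0]),int(p[1])),2,(0,0,255),-1)
        cv2.imwrite(dbg,cv2.resize(g,(640,400),interpolation=cv2.INTER_AREA))
    return c,cb
E
python3 - <<'E'
from h import *
wmeas("w2","pics/m2.png")
E
```

```text
plate [544.1 162.6] 0.24 735 brio [564.9 153.6] 0.58 off [20.7 -9. ] TCP [629.4 131.3 404.8]
needed push in tool x,y mm: [22.4  3.2] brio rel TCP in tool: [68.1  4.4]
```

View pics/m2.png

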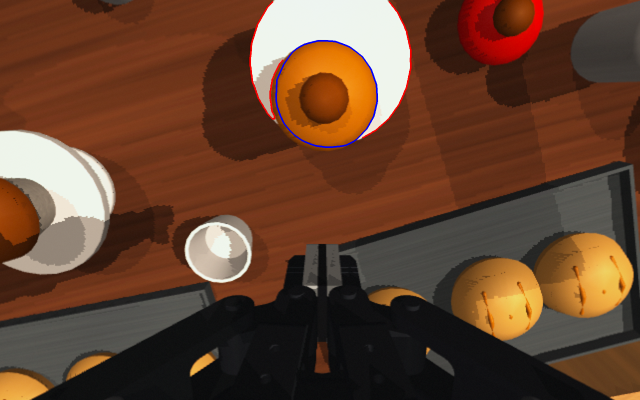

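The plate fit is clean, with 0.24 mm spread. The push needed is about 22.4 mm in tool x and 3.2 mm in tool y. I'll turn 8° so the finger flank faces the push line, then lower the tips to about 15 mm above the plate, well outside it.

Request:
servo_tool:
  commands:
    - {"x": 0,"y": -2,"z": 8,"ax": 0,"ay": 0,"az": 0.05}
    - {"x": 0,"y": -5,"z": 25,"ax": 0,"ay": 0,"az": 0.1}
    - {"x": 0,"y": -5,"z": 50,"ax": 0,"ay": 0,"az": 0.14}
    - {"x": 0,"y": -5,"z": 75,"ax": 0,"ay": 0,"az": 0.14}
    - {"x": 0,"y": -5,"z": 98,"ax": 0,"ay": 0,"az": 0.14}
    - {"x": 0,"y": -5,"z": 115,"ax": 0,"ay": 0,"az": 0.14}
    - {"x": 0,"y": -5,"z": 124,"ax": 0,"ay": 0,"az": 0.14}
    - {"x": 0,"y": -5,"z": 127,"ax": 0,"ay": 0,"az": 0.14}
    - {"x": 0,"y": -5,"z": 127,"ax": 0,"ay": 0,"az": 0.14}
    - {"x": 0,"y": -5,"z": 127,"ax": 0,"ay": 0,"az": 0.14}

```text
time: 3.8
ee_pos: [0.6292, 0.1255, 0.2785]
eef_rot: [[-0.918, 0.397, 0.002], [0.397, 0.918, 0.0], [-0.002, 0.001, -1.0]]
force: [-0.5, 0.2, -0.2]
width: -0.0001
```

Run:
```python
from h import *
s,d=look("wrist","w3"); print(s["time"],s["force"])
wmeas("w3","pics/m3.png")
s,d=look("side","s3")
cv2.imwrite("pics/v3.png",np.hstack([cv2.resize(cv2.imread("pics/m3.png"),(480,300)),cv2.resize(cv2.imread("pics/s3.png")[110:210,290:396],(318,300))]))
```

```text
3.8 [-0.51812339  0.18045135 -0.1576622 ]
plate [544.1 161.4] 0.13 450 brio [564.7 152.9] 0.5 off [20.5 -8.5] TCP [629.2 125.5 278.5]
needed push in tool x,y mm: [22.2 -0.4] brio rel TCP in tool: [70.1 -0.5]
```

View pics/v3.png

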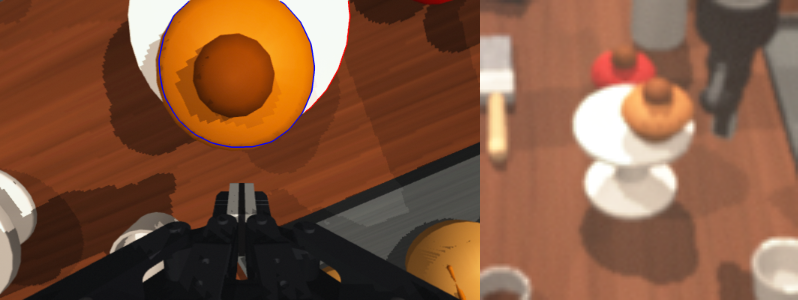

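The two views agree on the offset, and the line is centred within 0.5 mm. Contact should come after about 22 mm. I'll do a first gentle push at about 12 mm/s and stop short.

Request:
servo_tool:
  commands:
    - {"x": 5,"y": 0,"z": 0,"ax": 0,"ay": 0,"az": 0}
    - {"x": 10,"y": 0,"z": 0,"ax": 0,"ay": 0,"az": 0}
    - {"x": 14,"y": 0,"z": 0,"ax": 0,"ay": 0,"az": 0}
    - {"x": 17,"y": 0,"z": 0,"ax": 0,"ay": 0,"az": 0}
    - {"x": 19,"y": 0,"z": 0,"ax": 0,"ay": 0,"az": 0}
    - {"x": 20.5,"y": 0,"z": 0,"ax": 0,"ay": 0,"az": 0}
    - {"x": 22,"y": 0,"z": 0,"ax": 0,"ay": 0,"az": 0}
    - {"x": 23.5,"y": 0,"z": 0,"ax": 0,"ay": 0,"az": 0}
    - {"x": 25,"y": 0,"z": 0,"ax": 0,"ay": 0,"az": 0}
    - {"x": 26.5,"y": 0,"z": 0,"ax": 0,"ay": 0,"az": 0}
    - {"x": 28,"y": 0,"z": 0,"ax": 0,"ay": 0,"az": 0}
    - {"x": 29.5,"y": 0,"z": 0,"ax": 0,"ay": 0,"az": 0}
    - {"x": 31,"y": 0,"z": 0,"ax": 0,"ay": 0,"az": 0}
    - {"x": 32,"y": 0,"z": 0,"ax": 0,"ay": 0,"az": 0}
    - {"x": 33,"y": 0,"z": 0,"ax": 0,"ay": 0,"az": 0}
    - {"x": 33.5,"y": 0,"z": 0,"ax": 0,"ay": 0,"az": 0}
    - {"x": 33.5,"y": 0,"z": 0,"ax": 0,"ay": 0,"az": 0}
    - {"x": 33.5,"y": 0,"z": 0,"ax": 0,"ay": 0,"az": 0}

```text
time: 6.15
ee_pos: [0.5981, 0.1388, 0.2777]
eef_rot: [[-0.918, 0.398, -0.0], [0.398, 0.918, 0.0], [0.0, -0.0, -1.0]]
force: [-0.1, 0.2, 0.2]
width: -0.0004
```

Run:
```python
from h import *
s,d=look("wrist","w4"); print(s["time"],s["force"])
wmeas("w4","pics/m4.png")
s,d=look("side","s4")
cv2.imwrite("pics/v4.png",np.hstack([cv2.resize(cv2.imread("pics/m4.png"),(480,300)),cv2.resize(cv2.imread("pics/s4.png")[110:210,290:396],(318,300))]))
```

```text
6.15 [-0.09253325  0.1607316   0.21862142]
plate [544.3 162.4] 0.17 1464 brio [553.4 157. ] 0.37 off [ 9.1 -5.4] TCP [598.1 138.8 277.7]
needed push in tool x,y mm: [10.5  1.4] brio rel TCP in tool: [48.2 -1.1]
```

View pics/v4.png

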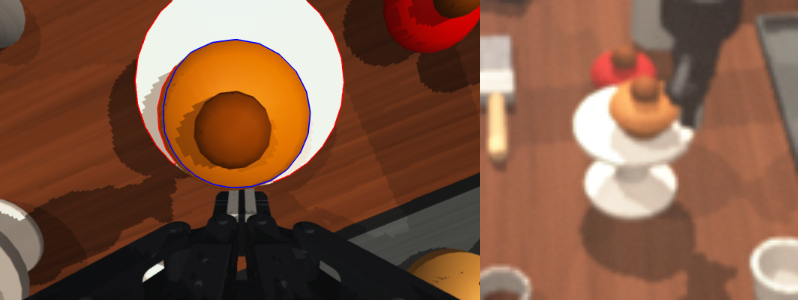

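The brioche moved about 12 mm straight and is still upright. The finger rests against it at 48 mm, as predicted. About 10 mm remain along tool x. The contour misses the shaded left rim, so I'll push 8 mm more and then refit with a lower brightness threshold.

Request:
servo_tool:
  commands:
    - {"x": 1,"y": 0,"z": 0,"ax": 0,"ay": 0,"az": 0}
    - {"x": 2,"y": 0,"z": 0,"ax": 0,"ay": 0,"az": 0}
    - {"x": 3,"y": 0,"z": 0,"ax": 0,"ay": 0,"az": 0}
    - {"x": 4,"y": 0,"z": 0,"ax": 0,"ay": 0,"az": 0}
    - {"x": 5,"y": 0,"z": 0,"ax": 0,"ay": 0,"az": 0}
    - {"x": 6,"y": 0,"z": 0,"ax": 0,"ay": 0,"az": 0}
    - {"x": 7,"y": 0,"z": 0,"ax": 0,"ay": 0,"az": 0}
    - {"x": 8,"y": 0,"z": 0,"ax": 0,"ay": 0,"az": 0}
    - {"x": 8,"y": 0,"z": 0,"ax": 0,"ay": 0,"az": 0}
    - {"x": 8,"y": 0,"z": 0,"ax": 0,"ay": 0,"az": 0}

```text
time: 7.5
ee_pos: [0.5907, 0.142, 0.2777]
eef_rot: [[-0.918, 0.397, -0.0], [0.397, 0.918, 0.0], [0.0, -0.0, -1.0]]
force: [-0.3, -0.1, 0.1]
width: -0.0003
```

```bash
sed -i 's/(v>150))).astype(np.uint8),cv2.MORPH_OPEN,k)/(v>VB))).astype(np.uint8),cv2.MORPH_OPEN,k)/; 1a VB=150' h.py
python3 - <<'E'
import h
from h import *
s,d=look("wrist","w5"); print(s["time"],s["force"])
for h.VB in (150,115,90): wmeas("w5","pics/m5.png")
E
```

```text
7.5 [-0.29573783 -0.06415343  0.13666235]
plate [544.4 162.5] 0.14 1813 brio [545.8 159.6] 0.35 off [ 1.4 -2.9] TCP [590.7 142.  277.7]
needed push in tool x,y mm: [2.5 2.1] brio rel TCP in tool: [48.2 -1.7]
plate [544.4 162.5] 0.14 1813 brio [545.8 158.7] 0.21 off [ 1.4 -3.8] TCP [590.7 142.  277.7]
needed push in tool x,y mm: [2.8 2.9] brio rel TCP in tool: [47.8 -2.5]
plate [544.4 162.5] 0.14 1813 brio [545.9 158.4] 0.11 off [ 1.6 -4.1] TCP [590.7 142.  277.7]
needed push in tool x,y mm: [3.  3.1] brio rel TCP in tool: [47.6 -2.7]
```

View pics/m5.png

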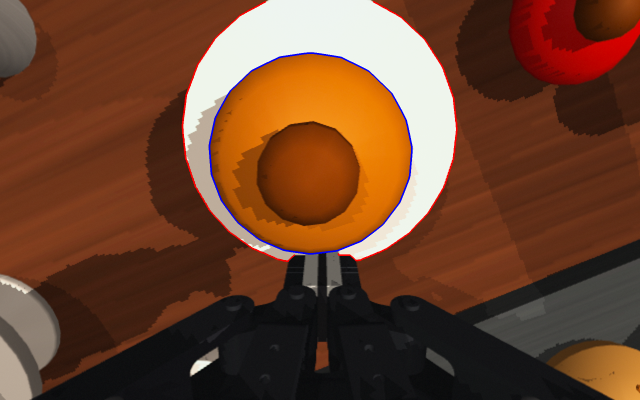

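With the lower threshold the brioche fit tightens to 0.11 mm spread. What remains is 3.0 mm in tool x and 3.1 mm in tool y. I'll finish x, then go round to the -y side for a tap with the finger back.

Request:
servo_tool:
  commands:
    - {"x": 1,"y": 0,"z": 0,"ax": 0,"ay": 0,"az": 0}
    - {"x": 2,"y": 0,"z": 0,"ax": 0,"ay": 0,"az": 0}
    - {"x": 3,"y": 0,"z": 0,"ax": 0,"ay": 0,"az": 0}
    - {"x": 3,"y": 0,"z": 0,"ax": 0,"ay": 0,"az": 0}
    - {"x": 3,"y": 0,"z": 0,"ax": 0,"ay": 0,"az": 0}
    - {"x": 0,"y": 0,"z": 0,"ax": 0,"ay": 0,"az": 0}
    - {"x": -8,"y": 0,"z": 0,"ax": 0,"ay": 0,"az": 0}
    - {"x": -20,"y": 0,"z": 0,"ax": 0,"ay": 0,"az": 0}
    - {"x": -20,"y": 0,"z": 0,"ax": 0,"ay": 0,"az": 0}
    - {"x": -20,"y": 0,"z": 0,"ax": 0,"ay": 0,"az": 0}

```text
time: 8.8
ee_pos: [0.6091, 0.1339, 0.2775]
eef_rot: [[-0.917, 0.398, -0.001], [0.398, 0.917, 0.0], [0.001, -0.0, -1.0]]
force: [-0.6, 0.7, 0.3]
width: 0.0002
```

```bash
sed -i 's/^VB=150/VB=90/' h.py
python3 - <<'E'
from h import *
s,d=look("wrist","w6"); print(s["time"],s["force"])
wmeas("w6","pics/m6.png")
E
```

```text
8.8 [-0.60603679  0.66814103  0.2600214 ]
plate [579.8 172.6] 2.58 168 brio [564.9 154.5] 11.29 off [-15.  -18.2] TCP [609.1 133.9 277.5]
needed push in tool x,y mm: [-6.5 22.6] brio rel TCP in tool: [48.8  1.3]
```

Run:
```python
import h
from h import *
for h.VB in (100,115,130,150): wmeas("w6","pics/m6.png")
```

```text
plate [543.3 163. ] 0.56 1407 brio [542.9 159.6] 0.14 off [-0.5 -3.4] TCP [609.1 133.9 277.5]
needed push in tool x,y mm: [1.  3.3] brio rel TCP in tool: [71.  -2.8]
plate [543.4 163.2] 0.55 1387 brio [542.6 159.9] 0.3 off [-0.8 -3.2] TCP [609.1 133.9 277.5]
needed push in tool x,y mm: [0.5 3.3] brio rel TCP in tool: [71.4 -2.6]
plate [543.5 163.3] 0.56 1382 brio [542.3 160.5] 0.45 off [-1.2 -2.8] TCP [609.1 133.9 277.5]
needed push in tool x,y mm: [-0.   3.1] brio rel TCP in tool: [71.9 -2.1]
plate [543.4 163.2] 0.56 1405 brio [541.8 161.5] 0.69 off [-1.7 -1.7] TCP [609.1 133.9 277.5]
needed push in tool x,y mm: [-0.8  2.2] brio rel TCP in tool: [72.8 -1.5]
```

x is done. Remaining: about 3.3 mm in tool y. I'll go round at the same height with the fingers clear.

Request:
servo_tool:
  commands:
    - {"x": 0,"y": -10,"z": 0,"ax": 0,"ay": 0,"az": 0}
    - {"x": 0,"y": -30,"z": 0,"ax": 0,"ay": 0,"az": 0}
    - {"x": 0,"y": -50,"z": 0,"ax": 0,"ay": 0,"az": 0}
    - {"x": 0,"y": -65,"z": 0,"ax": 0,"ay": 0,"az": 0}
    - {"x": 0,"y": -72,"z": 0,"ax": 0,"ay": 0,"az": 0}
    - {"x": 10,"y": -72,"z": 0,"ax": 0,"ay": 0,"az": 0}
    - {"x": 28,"y": -72,"z": 0,"ax": 0,"ay": 0,"az": 0}
    - {"x": 46,"y": -72,"z": 0,"ax": 0,"ay": 0,"az": 0}
    - {"x": 62,"y": -72,"z": 0,"ax": 0,"ay": 0,"az": 0}
    - {"x": 71,"y": -72,"z": 0,"ax": 0,"ay": 0,"az": 0}
    - {"x": 71,"y": -72,"z": 0,"ax": 0,"ay": 0,"az": 0}
    - {"x": 71,"y": -72,"z": 0,"ax": 0,"ay": 0,"az": 0}

```text
time: 10.35
ee_pos: [0.516, 0.0961, 0.2779]
eef_rot: [[-0.918, 0.398, 0.001], [0.398, 0.918, -0.0], [-0.001, 0.0, -1.0]]
force: [0.7, 0.3, 0.5]
width: -0.0001
```

Run:
```python
import h
from h import *
s,d=look("wrist","w7"); print(s["time"],s["force"])
for h.VB in (100,130): wmeas("w7","pics/m7.png")
s,d=look("top","t7");s,d=look("side","s7")
I=lambda t,y,x:cv2.resize(cv2.imread(f"pics/{t}.png")[y:y+100,x:x+100],(250,250))
cv2.imwrite("pics/v7.png",np.hstack([cv2.resize(cv2.imread("pics/m7.png"),(400,250))]+[I("s7",110,290)]))
```

```text
10.35 [0.72867298 0.32586783 0.47935212]
plate [544.  161.1] 0.7 1363 brio [545.4 166. ] 8.29 off [1.4 4.9] TCP [516.   96.1 277.9]
needed push in tool x,y mm: [-0.7 -5.1] brio rel TCP in tool: [ 0.9 75.8]
plate [543.9 160.9] 0.67 1412 brio [543.4 162.5] 4.99 off [-0.5  1.6] TCP [516.   96.1 277.9]
needed push in tool x,y mm: [-1.1 -1.2] brio rel TCP in tool: [ 1.4 71.8]
```

View pics/v7.png

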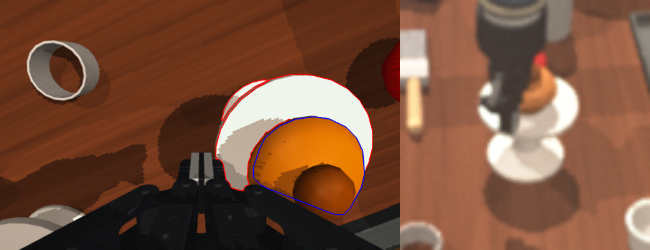

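From here the gripper partly hides the brioche. The known geometry puts contact at about 17.5 mm, so I'll tap to 20 mm and measure with trimmed contour points.

Request:
servo_tool:
  commands:
    - {"x": 0,"y": 4,"z": 0,"ax": 0,"ay": 0,"az": 0}
    - {"x": 0,"y": 8,"z": 0,"ax": 0,"ay": 0,"az": 0}
    - {"x": 0,"y": 11,"z": 0,"ax": 0,"ay": 0,"az": 0}
    - {"x": 0,"y": 13,"z": 0,"ax": 0,"ay": 0,"az": 0}
    - {"x": 0,"y": 14,"z": 0,"ax": 0,"ay": 0,"az": 0}
    - {"x": 0,"y": 15,"z": 0,"ax": 0,"ay": 0,"az": 0}
    - {"x": 0,"y": 16,"z": 0,"ax": 0,"ay": 0,"az": 0}
    - {"x": 0,"y": 17,"z": 0,"ax": 0,"ay": 0,"az": 0}
    - {"x": 0,"y": 18,"z": 0,"ax": 0,"ay": 0,"az": 0}
    - {"x": 0,"y": 19,"z": 0,"ax": 0,"ay": 0,"az": 0}
    - {"x": 0,"y": 20,"z": 0,"ax": 0,"ay": 0,"az": 0}
    - {"x": 0,"y": 20,"z": 0,"ax": 0,"ay": 0,"az": 0}
    - {"x": 0,"y": 20,"z": 0,"ax": 0,"ay": 0,"az": 0}

```text
time: 12.12
ee_pos: [0.5233, 0.1146, 0.2777]
eef_rot: [[-0.918, 0.397, 0.0], [0.397, 0.918, 0.0], [-0.0, 0.0, -1.0]]
force: [0.6, 0.7, -0.1]
width: 0.0002
```

Run:
```python
s=open("h.py").read()
s=s.replace("    cb,sb,mb=circ(B,.037)\n","""    for _ in range(8):
        cb,sb,mb=circ(B,.037); r=np.hypot(*(B-cb).T)-.037; B=B[np.abs(r)<max(.0008,2*mb)]
    print("nB",len(B),end=" ")
""")
open("h.py","w").write(s)
import h
from h import *
for h.VB in (100,130): wmeas("w6"); wmeas("w7")
s,d=look("wrist","w8"); print(s["time"],s["force"])
for h.VB in (90,100,130): wmeas("w8","pics/m8.png")
```

```text
nB 1433 plate [543.3 163. ] 0.56 1407 brio [542.9 159.6] 0.14 off [-0.5 -3.4] TCP [609.1 133.9 277.5]
needed push in tool x,y mm: [1.  3.3] brio rel TCP in tool: [71.  -2.8]
nB 616 plate [544.  161.1] 0.7 1363 brio [542.8 159.7] 0.22 off [-1.2 -1.4] TCP [516.   96.1 277.9]
needed push in tool x,y mm: [-0.6  1.7] brio rel TCP in tool: [ 0.8 69. ]
nB 1013 plate [543.5 163.3] 0.56 1382 brio [542.3 161.2] 0.25 off [-1.3 -2.1] TCP [609.1 133.9 277.5]
needed push in tool x,y mm: [-0.3  2.4] brio rel TCP in tool: [72.2 -1.5]
nB 618 plate [543.9 160.9] 0.67 1412 brio [543.2 159.5] 0.21 off [-0.7 -1.5] TCP [516.   96.1 277.9]
needed push in tool x,y mm: [-0.1  1.6] brio rel TCP in tool: [ 0.3 69. ]
12.125 [ 0.56608444  0.71046611 -0.06687958]
nB 532 plate [544.3 161.8] 0.62 1146 brio [543.5 162.6] 0.24 off [-0.8  0.8] TCP [523.3 114.6 277.7]
needed push in tool x,y mm: [-1.  -0.5] brio rel TCP in tool: [ 0.6 52.1]
nB 600 plate [544.3 161.7] 0.63 1194 brio [543.8 162.5] 0.24 off [-0.5  0.8] TCP [523.3 114.6 277.7]
needed push in tool x,y mm: [-0.8 -0.5] brio rel TCP in tool: [ 0.3 52.1]
nB 681 plate [544.2 161.3] 0.62 1328 brio [544.1 162.4] 0.22 off [-0.   1.1] TCP [523.3 114.6 277.7]
needed push in tool x,y mm: [-0.5 -1. ] brio rel TCP in tool: [-0.1 52.2]
```

The brioche now measures within about 1 mm of the plate centre. I'll back off sideways, rise, and check from a clear overhead view.

Request:
servo_tool:
  commands:
    - {"x": 0,"y": -3,"z": 0,"ax": 0,"ay": 0,"az": 0}
    - {"x": 0,"y": -12,"z": 0,"ax": 0,"ay": 0,"az": 0}
    - {"x": 0,"y": -25,"z": 0,"ax": 0,"ay": 0,"az": 0}
    - {"x": 0,"y": -25,"z": -20,"ax": 0,"ay": 0,"az": 0}
    - {"x": 0,"y": -25,"z": -50,"ax": 0,"ay": 0,"az": 0}
    - {"x": 0,"y": -25,"z": -85,"ax": 0,"ay": 0,"az": 0}
    - {"x": 0,"y": -25,"z": -120,"ax": 0,"ay": 0,"az": 0}
    - {"x": 0,"y": -25,"z": -145,"ax": 0,"ay": 0,"az": 0}
    - {"x": -20,"y": 0,"z": -150,"ax": 0,"ay": 0,"az": 0}
    - {"x": -45,"y": 30,"z": -150,"ax": 0,"ay": 0,"az": 0}
    - {"x": -55,"y": 50,"z": -150,"ax": 0,"ay": 0,"az": 0}
    - {"x": -55,"y": 50,"z": -150,"ax": 0,"ay": 0,"az": 0}
    - {"x": -55,"y": 50,"z": -150,"ax": 0,"ay": 0,"az": 0}
    - {"x": -55,"y": 50,"z": -150,"ax": 0,"ay": 0,"az": 0}

```text
time: 13.92
ee_pos: [0.5928, 0.1378, 0.4276]
eef_rot: [[-0.917, 0.398, -0.001], [0.398, 0.917, -0.0], [0.001, -0.001, -1.0]]
force: [-0.4, -0.5, 0.3]
width: 0.0001
```

Run:
```python
import h
from h import *
s,d=look("wrist","w9"); print(s["time"],s["force"])
for h.VB in (90,110,130): wmeas("w9","pics/m9.png")
look("side","s9")
cv2.imwrite("pics/v9.png",np.hstack([cv2.resize(cv2.imread("pics/m9.png"),(480,300)),cv2.resize(cv2.imread("pics/s9.png")[110:210,290:396],(318,300))]))
```

```text
13.925 [-0.36614847 -0.46190017  0.27050394]Traceback (most recent call last):
  File "<stdin>", line 4, in <module>
  File "h.py", line 58, in wmeas
    P=onplane(d,un(ew),.09,pose);B=onplane(d,un(eb),.116,pose)
  File "h.py", line 13, in onplane
    C,v=rays(d,px,pose); return (C+v*((z-C[2])/v[:,2])[:,None])[:,:2]
        ~~~~^^^^^^^^^^^
  File "h.py", line 8, in rays
    n=cv2.undistortPoints(np.array(px,float).reshape(-1,1,2),K,np.array(d["dist"],float)).reshape(-1,2)
      ~~~~~~~~~~~~~~~~~~~^^^^^^^^^^^^^^^^^^^^^^^^^^^^^^^^^^^^^^^^^^^^^^^^^^^^^^^^^^^^^^^^
cv2.error: OpenCV(4.12.0) /io/opencv/modules/calib3d/src/undistort.dispatch.cpp:347: error: (-215:Assertion failed) CV_IS_MAT(_src) && CV_IS_MAT(_dst) && (_src->rows == 1 || _src->cols == 1) && (_dst->rows == 1 || _dst->cols == 1) && _src->cols + _src->rows - 1 == _dst->rows + _dst->cols - 1 && (CV_MAT_TYPE(_src->type) == CV_32FC2 || CV_MAT_TYPE(_src->type) == CV_64FC2) && (CV_MAT_TYPE(_dst->type) == CV_32FC2 || CV_MAT_TYPE(_dst->type) == CV_64FC2) in function 'cvUndistortPointsInternal'
```

At the low threshold the mask took in the wood around the plate. I'll limit the brioche mask to the plate area.

```bash
sed -i 's/    b=cv2.morphologyEx((roi\*/    rb=np.zeros_like(roi); cv2.circle(rb,tuple(int(a) for a in u0*S),int(RB*d["fx"]\/q[2]*S),1,-1)\n    b=cv2.morphologyEx((rb*/; s/\[.553,.156,.1\]/[.544,.162,.1]/; 1a RB=.05' h.py
python3 - <<'E'
import h
from h import *
for h.VB in (80,95,110,130): wmeas("w9","pics/m9.png" if h.VB==95 else None)
look("side","s9")
cv2.imwrite("pics/v9.png",np.hstack([cv2.resize(cv2.imread("pics/m9.png"),(480,300)),cv2.resize(cv2.imread("pics/s9.png")[110:210,290:396],(318,300))]))
E
```

```text
nB 827 plate [544.4 162.4] 0.17 1241 brio [543.9 162.4] 0.14 off [-0.5 -0.1] TCP [592.8 137.8 427.6]
needed push in tool x,y mm: [-0.4  0.3] brio rel TCP in tool: [54.6  3. ]
nB 827 plate [544.4 162.4] 0.17 1241 brio [543.9 162.4] 0.14 off [-0.5 -0.1] TCP [592.8 137.8 427.6]
needed push in tool x,y mm: [-0.4  0.3] brio rel TCP in tool: [54.6  3. ]
nB 827 plate [544.4 162.4] 0.17 1241 brio [543.9 162.4] 0.13 off [-0.5 -0. ] TCP [592.8 137.8 427.6]
needed push in tool x,y mm: [-0.5  0.2] brio rel TCP in tool: [54.7  3. ]
nB 556 plate [544.4 162.4] 0.17 1241 brio [544. 162.] 0.24 off [-0.4 -0.5] TCP [592.8 137.8 427.6]
needed push in tool x,y mm: [-0.2  0.6] brio rel TCP in tool: [54.4  2.7]
```

View pics/v9.png

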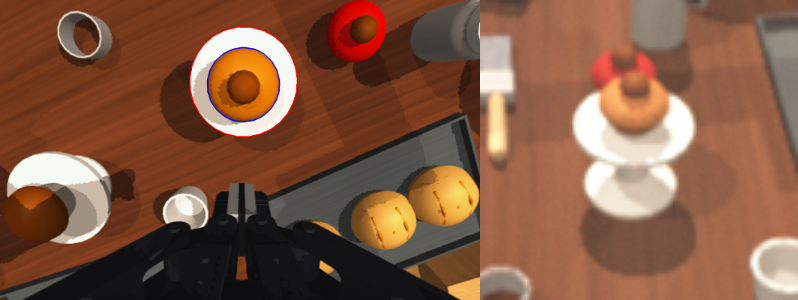

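The wrist view (left) shows the brioche (about (243,85)) concentric with the plate, with the fit about 0.5 mm off. The side view (right) shows it upright in the middle with the robot clear. The plate's position is unchanged, so I'm handing the job in.

```bash
python3 -c "
from workcell import workorder;print(workorder.sign_off())"
```

```text
the job is handed in; nothing more can be done
None
```

The brioche is standing upright in the middle of the tall stand's plate, and I've handed the job in. It reports no verdict. I pushed it about 23 mm along one line with the flank of the shut fingers, then tapped it about 3 mm sideways with the finger back, and drew back 150 mm upward. It took about 14 s of the 48 s allowed.

**Last checks:**
- **Centring:** the clear overhead wrist view put the brioche about 0.5 mm from the plate centre, with a fit spread under 0.2 mm. Camera calibration is only good to about 2 mm.
- **Stand and brioche:** the plate measured (544, 162) mm both before pushing and at the end, so the stand did not shift noticeably. The side picture shows the brioche upright with the robot clear.
- **Forces:** the wrist force read at or below about 1 N at the end of each move. I did not read it during the pushes.
- **Other items:** the ones in the last pictures looked untouched. I did not measure any of them.

**Checks that failed or disagreed:**
- **Refused move:** the first move call was refused because keys were missing from its rows. The arm did not move.
- **First offset:** the first top-view fit read about (+25, -7) mm and the wrist view (+21, -9) mm. The stand's foot had spoiled the top-view plate outline, so I used the wrist view.
- **Bad fits:** the side-camera fit and a few wrist fits were wrong because wood got into the mask or the gripper hid the brioche. I dropped or redid those.

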